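# Load the ultrasonic cleaner

## Robot

A 6-joint arm with a two-finger parallel gripper is mounted at the origin on the work surface. World frame = base frame: x ahead of the robot, y to its left, z up, the work surface at z = 0. Lengths are in m, angles in rad, forces in N, time in s.
With the tool pointing down it reaches from about 0.225 to 0.875 m from the base axis. Payload 3.4 kg.
Tool frame: the origin (TCP) lies between the finger pads; the fingertips stand 11 mm ahead of it and the grasp point (between the pads) lies 8 mm behind it; z points along the fingers, y is the line along which they close (so a half turn about z gives the same grasp; the last joint's range is limited). The gripper opens to 85 mm and grips with 20 to 120 N. Pads are 22 mm wide; open, the fingers measure 114 mm over their backs; the gripper's body (76 mm by 85 mm) begins 54 mm behind the grasp point. The pads swing forward as they close: fully open they stand 13 mm farther back than shut.
Start: joints at [1.178, 0.276, 1.505, -0, 1.361, -0.121], TCP at [0.154, 0.554, 0.242] pointing down, gripper open.
Joint ranges: [-2.89, 2.89], [-0.75, 2.08], [0.22, 2.7], [-1.18, 4.32], [0.11, 2.71], [-2.7, 2.7]. Speed limits (rad/s): [2.57, 2.57, 3.14, 3.14, 3.14, 3.14].

## Interface

Orientations are given as a unit quaternion [w, x, y, z].
In Python, from rig import sensors, eyes, manip gives the robot as it stands.
- The arm moves only by the tool drive_tool, never from a script. Its argument "deltas" is a list of rows, each an object with "linear": the shift along the world's x, y, z in mm, a list of three; "twist": the turn about the world's z in degrees; "claw": the opening, from 0 (shut) to 1 (fully open). In form: [{"linear": [tx, ty, tz], "twist": twist, "claw": claw}, ...]. A call has 1 to 12 rows; each row is the pose to reach, as a shift and turn from the pose commanded when the call began; what a row does not reach only later rows make up. A row lasts 1/12 s, in which the tool goes at most 41.7 mm and 7.16 degrees, less where a joint would pass 70% of its speed; a pose out of reach is approached as far as the arm can. A call with a gripper value outside its range is refused whole. The fingers move at their own pace and stop on an object; "squeeze" is the grip in N (left out, the last holds). Time passes only in rows, so rows that repeat a pose let the fingers close. It gives the time, the measured TCP pose, the force, the opening and the grip force at its end, in the units of the state.
- sensors.get_state(): the state, without advancing time (a new reading comes with each control period).
- eyes.get_image(name): name is "scene" or "top"; returns the picture (384x512x3 uint8, red, green, blue); there is no depth.
- eyes.camera_model(name): a dict with "intrinsics" (3x3 intrinsics, pixels), "R" (3x3) and "t" (3): a world point X has camera coordinates R X + t. Camera axes: x right, y down, z forward; pixel columns grow to the right and rows downward; lengths in m; the calibration is good to about 2 mm. A picture is of the moment at which its call begins. camera_model takes no time and is no camera call.
- manip.sign_off(): hands the job in; it is judged then, once.
The state is a dict: "clock": time; "qpos": joint angles; "qd": joint speeds; "effort": joint torques, N m; "position": TCP position; "ee_rot": TCP orientation; "contact_force": force on the tool from outside, world axes, zero at the start; "moment": the same for the moment, N m; "width": finger opening in m; "gripper_force": force on a finger pad.
Only numpy, scipy, OpenCV 4.12 (cv2) and the standard library are available. Lean on these libraries where they do the work, as an engineer would, in place of code of your own. Each camera call takes 0.05 s, during which the arm holds its last target. There are 200 camera calls.

## Task

Take the large round basket off its hook on the drip stand and stand it upright, set down rather than dropped, on the floor of the ultrasonic cleaner's dry tank beside the small beaker; the lid starts only part open and must be raised first. Then lower the lid gently until it is fully shut. Keep the basket level enough that the rings in it do not spill, and leave both beakers where they are and the other two baskets hanging on their hooks.

Things in the scene. Friction and masses are not known exactly. Their poses are not given: they have to be found in the camera images.
- basket: Large round basket: perforated steel cup, 58 mm in diameter, 40 mm high, about 0.13 kg, a few brass rings in it. Origin: centre of its underside, z up. A 5 mm wire bail in its y-z plane rises from the rim to a peak 77 mm up (wire axis), 104 mm in all with the grip. Hangs by the peak on one of the stand's hooks (which one varies), the hook passing under it along the basket's x.
- basket_grip (a point): Centre of the large round basket's grip, the place to hold it: a black block 14 x 14 mm (sides along the basket's x and y), 26 mm high, on top of the bail; 91 mm above the basket's underside. The block reaches 13 mm above and below this point. The bail's wires slope away below it to y = -11 and +11 mm at 72 mm, then to the rim.
- square_basket: Square basket of perforated steel, 46 x 46 mm, 40 mm high, with the same bail peak and grip at the same heights, on another hook. Origin: centre of its underside. Stays hanging.
- small_basket: Small round basket of perforated steel, 34 mm in diameter, 40 mm high, with the same bail peak and grip at the same heights, on another hook. Origin: centre of its underside. Stays hanging.
- stand: Drip stand, fixed: grey base plate 130 x 270 x 12 mm, steel frame at own x = +52 mm (posts at y = -122 and +122 mm, 12 mm crossbar at height 125 mm) carrying three hooks at y = -75, 0, +75 mm that point to its -x. Nothing stands above the grips. Origin on the bench under the middle hook; the baskets hang within 6 mm of own x = 0.
- middle_hook (a point): Tip of the middle hook (top of its upturned end). Each hook is a level 8 mm round bar, axis 125 mm above the bench, from the crossbar to the stand's x = -18 mm, where it turns straight up and ends 16 mm above the bar's axis. A basket must rise 12 to 25 mm (best 19) before it is drawn off along the stand's -x; higher, and its rim meets the bar from below.
- cleaner: Ultrasonic cleaner, fixed: white open-topped box, outside 170 mm (own x) x 250 mm (own y) x 125 mm high, walls and floor 8 mm, so the tank is 154 x 234 mm inside and its floor 8 mm above the bench. Control panel on its own -x face. Origin on the bench under its centre. It stands on the left or the right, with the drip stand on the other side.
- lid (a joint): Angle of the cleaner's lid (rad): 0 = fully shut, resting on the rim; grows as the free front edge rises; stop at 1.75, just past upright. Starts part open, 0.6 to 1.15. The hinge is stiff (0.42 N m of friction, lid 0.3 kg), so the lid stays where it is left and never falls; about 4 N at right angles on the edge moves it either way.
- lid_hinge (a point): Middle of the hinge line, which runs along the cleaner's y at its own x = +85 mm, 125 mm above the bench. The lid is a steel plate 8 mm thick, 250 mm wide, reaching 187 mm from the hinge; its underside lies in the plane through the hinge line. On its outer face, 150 mm from the hinge at mid-width, is a black knob 28 mm in diameter, 30 mm high.
- lid_edge (a point): Middle of the lid's free edge (mid-thickness), 187 mm from the hinge line; shut, it overhangs the cleaner's front by 17 mm.
- tank_beaker: Small glass beaker standing in the tank, 44 mm in diameter, 55 mm high, 0.06 kg. Its place in the tank varies; there is always room for the large round basket on at least one side of it along the cleaner's y. Origin: centre of its underside. Stays put.
- tall_beaker: Tall empty glass beaker on the bench between the stand and the cleaner, 72 mm in diameter, 130 mm high. Origin: centre of its underside. Stays put.
Mind the look-alikes: they are no part of the job. What is shaped like the tall_beaker but blue or orange is not meant.

How it is judged:
On the way, in this order (a step that is already met when the one before it is completed fails the run):
1. the large round basket is off its hook and clear of the stand (horizontal distance between basket and stand above 0.13 m and contact force between basket and stand below 0.05 N), for 0.2 s.
2. the basket stands upright on the tank floor, let go, with the lid still open (x of basket in the frame of cleaner between -0.05 and 0.05 m and y of basket in the frame of cleaner between -0.09 and 0.09 m and z of basket in the frame of cleaner below 0.014 m and angle between basket's own z axis and vertical below 0.15 rad and contact force between the fingers and basket below 0.05 N and value of joint lid above 0.5 rad), for 0.2 s.
At the end, for the whole second after the job is handed in: The large round basket stands upright (within 0.15 rad) and at rest on the tank floor (underside no more than 6 mm above it), the lid is shut (below 0.03 rad), both beakers stand upright within 20 mm of where they were, and the other two baskets hang on their hooks within 30 mm of where they were (x of basket in the frame of cleaner between -0.05 and 0.05 m and y of basket in the frame of cleaner between -0.09 and 0.09 m and z of basket in the frame of cleaner below 0.014 m and angle between each of basket, tall_beaker, tank_beaker's own z axis and vertical below 0.15 rad and linear speed of basket below 0.02 m/s and value of joint lid below 0.03 rad and distance of each of square_basket, small_basket from where it was at the start of the episode below 0.03 m and distance of each of tall_beaker, tank_beaker from where it was at the start of the episode below 0.02 m and height (world z) of each of square_basket, small_basket above 0.045 m); the robot touches nothing.
It fails at once if another basket is knocked more than 40 mm from its place (distance of any of square_basket, small_basket from where it was at the start of the episode above 0.04 m).
It fails at once if a beaker is shifted more than 20 mm (distance of any of tall_beaker, tank_beaker from where it was at the start of the episode above 0.02 m).
It fails at once if the basket is tipped more than 0.7 rad, spilling the rings (angle between basket's own z axis and vertical above 0.7 rad).
It fails at once if the basket is dropped (falls free at more than 0.6 m/s) (linear speed of basket above 0.6 m/s and contact force between the fingers and basket below 0.05 N).
It fails at once if the lid is slammed (closing faster than 1.5 rad/s in its last 0.2 rad) (velocity of joint lid below -1.5 rad/s and value of joint lid below 0.2 rad).
It also fails if it takes over 72 s, if anything falls off the work surface, if the arm or the gripper's body presses on something with over 40 N, if the wrist force passes 120 N, or if a joint passes its speed limit or range.

## Working session

There is one attempt and no reset: what is moved stays moved. The work goes in short steps, Python scripts to look and compute and a tool call to move; the robot and the scene stay as the last step left them, time stands still between calls to the robot, and variables do not carry over. Pictures are saved under pics/ and viewed, at most 10 in all, crops included, and the job is handed in when it is done.

Besides the shell and the picture viewer there is one more tool, called after "Request:" by a JSON object that holds its "api" and its "payload". drive_tool: Moves the arm, as the interface text tells. Its arguments: {"type":"object","properties":{"deltas":{"type":"array","items":{"type":"object","properties":{"linear":{"type":"array","items":{"type":"number"}},"twist":{"type":"number"},"claw":{"type":"number"}}}},"squeeze":{"type":"number"}},"required":["deltas"]}

```bash
mkdir -p pics; python3 - <<'E'
from rig import sensors, eyes
import cv2,json
s=sensors.get_state(); print({k:(v if not hasattr(v,'round') else v) for k,v in s.items()})
for n in("scene","top"):
    cv2.imwrite(f"pics/{n}0.png",cv2.resize(eyes.get_image(n)[:,:,::-1],(768,576))); m=eyes.camera_model(n); print(n,m)
E
```

```text
{'clock': 0.0, 'qpos': array([ 1.17797247e+00,  2.76606787e-01,  1.50615852e+00, -2.49804328e-05,
        1.36069621e+00, -1.21010709e-01]), 'qd': array([-0.00010798,  0.00016125, -0.00062211,  0.00058495,  0.00081359,
        0.00140382]), 'effort': array([-2.74372978e-03, -4.16772079e+01, -2.45798439e+01, -3.53320929e-04,
        1.11383523e-02, -8.37332379e-06]), 'position': array([0.15419417, 0.5534001 , 0.24142286]), 'ee_rot': array([-2.25626556e-04,  1.35485927e-01,  9.90778830e-01, -9.06863161e-04]), 'contact_force': array([-1.00725708,  0.10107975, -0.06812432]), 'moment': array([-0.03861998, -0.03242567, -0.02626406]), 'gripper_force': 0.0, 'width': 0.08552698394473522}
scene {'intrinsics': array([[377.16237638,   0.        , 260.62786975],
       [  0.        , 377.16237638, 187.56032813],
       [  0.        ,   0.        ,   1.        ]]), 'R': array([[ 2.49504743e-01,  9.68373119e-01, -9.41278577e-04],
       [ 6.45039328e-01, -1.66921485e-01, -7.45695302e-01],
       [-7.22268405e-01,  1.85447353e-01, -6.66286448e-01]]), 't': array([-0.11893865, -0.22096132,  1.27715161])}
top {'intrinsics': array([[466.06086493,   0.        , 255.35479855],
       [  0.        , 466.06086493, 195.3167541 ],
       [  0.        ,   0.        ,   1.        ]]), 'R': array([[-0.02873071, -0.99929821, -0.02403401],
       [-0.99801773,  0.03002414, -0.05530972],
       [ 0.05599251,  0.02239728, -0.99817994]]), 't': array([0.03195882, 0.46542376, 1.08279926])}
```

View pics/scene0.png

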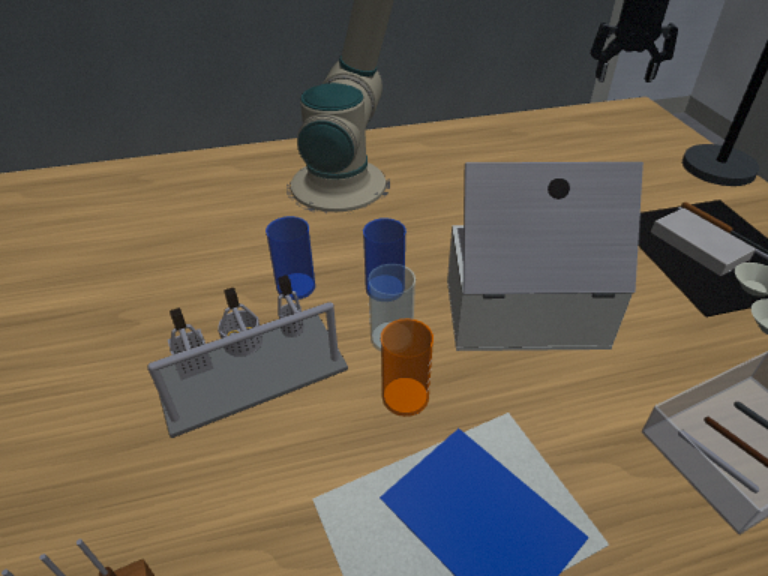

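View pics/top0.png

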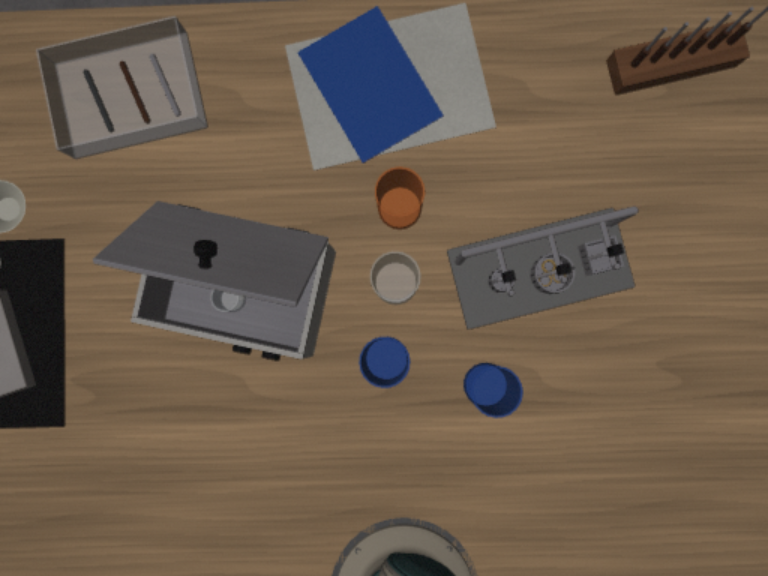

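The scene view shows the stand on the left with the large basket in the middle (grip ~(232,298)), and the lid part open on the right. The top view shows the stand at the right (large basket grip ~(563,269), with rings visible), the cleaner at the left, the tank beaker at ~(229,298) and the clear tall beaker at ~(396,278). Next I'll enlarge these for exact pixels.

```bash
python3 - <<'E'
from rig import eyes
import cv2,numpy as np
t=eyes.get_image("top")[:,:,::-1]; s=eyes.get_image("scene")[:,:,::-1]
cv2.imwrite("top.png",t);cv2.imwrite("scene.png",s)
def crop(im,x,y,w=133,h=100): 
    o=cv2.resize(np.ascontiguousarray(im[y:y+h,x:x+w]),(400*1,300),interpolation=cv2.INTER_CUBIC)
    o=cv2.convertScaleAbs(o,alpha=1.5)
    for k in range(0,w,20): cv2.putText(o,str(x+k),(k*3,8),0,.3,(0,255,255),1); cv2.line(o,(k*3,0),(k*3,3),(0,255,255))
    for k in range(0,h,20): cv2.putText(o,str(y+k),(0,k*3+4),0,.3,(0,255,0),1)
    return o
a=np.vstack([np.hstack([crop(t,60,130,180,135),crop(t,292,130)]) if 0 else np.hstack([crop(t,100,145),crop(t,292,130)]),np.hstack([crop(s,95,180),crop(s,295,100)])])
cv2.imwrite("pics/crops.png",a)
E
```

```text
(no output)
```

View pics/crops.png

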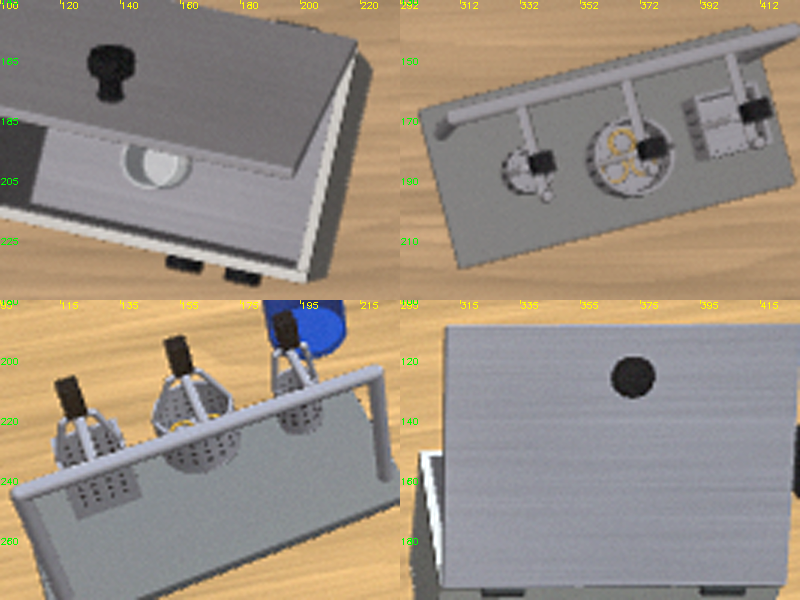

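Crop readings: the large grip is at top ~(376,179) and scene ~(154,199). The rim's front-right corner is at top (201,238.5). The lid's free corners are at top (197.7,203.3) and (63.3,171.3), scene (310,108.5) and (426.7,110).

```bash
cat > h.py <<'E'
import numpy as np,cv2
from rig import eyes
M={n:eyes.camera_model(n) for n in("top","scene")}
def ray(n,p):
    m=M[n];R=m["R"];d=R.T@np.linalg.inv(m["intrinsics"])@[p[0],p[1],1];return -R.T@m["t"],d/np.linalg.norm(d)
def onz(n,p,z):
    c,d=ray(n,p);return c+d*(z-c[2])/d[2]
def tri(a,b):
    (c,d),(e,f)=ray("top",a),ray("scene",b)
    s=np.linalg.lstsq(np.c_[d,-f],e-c,rcond=None)[0];P,Q=c+d*s[0],e+f*s[1]
    return (P+Q)/2,np.linalg.norm(P-Q)
def proj(n,X):
    m=M[n];v=m["intrinsics"]@(m["R"]@X+m["t"]);return v[:2]/v[2]
def dark(im,x0,x1,y0,y1,th=45):
    m=(im[y0:y1,x0:x1].max(2)<th).astype(np.uint8);n,l,st,c=cv2.connectedComponentsWithStats(m)
    i=1+np.argmax(st[1:,4]);return c[i]+[x0,y0],st[i]
E
python3 - <<'E'
from h import *
np.set_printoptions(precision=4,suppress=True)
t=cv2.imread("top.png");s=cv2.imread("scene.png")
for nm,a,b in(("large",(368,385,170,188),(147,162,188,210)),("small",(330,346,174,190),(185,197,182,198)),("square",(402,418,158,175),(112,125,203,222))):
    p,st=dark(t,*a);q,sq=dark(s,*b);print(nm,p,st,q,sq,*tri(p,q))
for nm,p in(("pl",(298,166.7)),("nl",(312.7,219)),("nr",(422.7,191))): print("plate",nm,onz("top",p,.012))
for nm,p in(("FR",(201,238.5)),("FL",(88,213.5))): print("rim",nm,onz("top",p,.125))
for nm,p,q in(("R",(197.7,203.3),(310,108.5)),("L",(63.3,171.3),(426.7,110)),("hingeR",(219,159),(310,195))): print("lid",nm,*tri(p,q))
print("hinge L scene",onz("scene",(423.3,195),.125),"R",onz("scene",(310,195),.125))
print("tankbk floor", onz("top",(154,197.5),.008))
print("tallbk floor",onz("top",(264.5,188),.0),"rim",onz("top",(264,183),.13))
k,_=dark(t,125,150,155,182);k2,_=dark(s,360,385,115,135);print("knob",tri(k,k2))
E
```

```text
large [375.4355 178.9677] [ 3  5 10  9 62] [154.1646 198.3671] [ 3  4  9 14 79] [ 0.4851 -0.2322  0.1451] 0.001440316757269243
small [338.7778 183.9259] [ 5  6  9  8 54] [189.6706 189.9647] [ 1  2  9 14 85] [ 0.4772 -0.1571  0.1447] 0.0006757790691152276
square [409.7424 166.4394] [ 3  5 11  8 66] [118.407  212.3488] [ 2  3 10 14 86] [ 0.5087 -0.3035  0.1451] 0.0013653100322128138
plate pl [ 0.5307 -0.0842  0.012 ]
plate nl [ 0.4067 -0.1143  0.012 ]
plate nr [ 0.4646 -0.3728  0.012 ]
rim FR [0.3723 0.1329 0.125 ]
rim FL [0.4319 0.3725 0.125 ]
lid R [0.4402 0.116  0.2814] 0.0016829867371064198
lid L [0.5042 0.3555 0.2794] 0.003378890172489923
lid hingeR [0.5397 0.0925 0.128 ] 0.004163680561896767
hinge L scene [0.599  0.3353 0.125 ] R [0.5371 0.0959 0.125 ]
tankbk floor [0.4685 0.2592 0.008 ]
tallbk floor [ 0.4837 -0.0037  0.    ] rim [ 0.485  -0.0033  0.13  ]
knob (array([0.5089, 0.2285, 0.2647]), np.float64(0.00030511345184232514))
```

Measurements agree with the given sizes: the grips are at z 0.145 (expected 0.1455), the cleaner's front is 0.247 long, and the lid is at ≈0.93 rad. The cleaner centre is ≈(0.485,0.2325) at yaw −14.3°, and the stand yaw is ≈12.5°. First I'll open the lid with closed fingers.

Request:
{"api": "drive_tool", "payload": {"deltas": [{"linear": [27,-30,24],"twist": 0,"claw": 0},{"linear": [54,-60,24],"twist": 0,"claw": 0},{"linear": [81,-91,24],"twist": 0,"claw": 0},{"linear": [108,-122,24],"twist": 0,"claw": 0},{"linear": [135,-152,24],"twist": 0,"claw": 0},{"linear": [162,-183,24],"twist": 0,"claw": 0},{"linear": [189,-213,24],"twist": 0,"claw": 0},{"linear": [216,-244,24],"twist": 0,"claw": 0},{"linear": [240,-275,24],"twist": 1.3,"claw": 0},{"linear": [262,-304,24],"twist": 1.3,"claw": 0},{"linear": [262,-304,24],"twist": 1.3,"claw": 0},{"linear": [262,-304,24],"twist": 1.3,"claw": 0}]}}

```text
clock: 1.2
position: [0.4173, 0.2484, 0.2661]
ee_rot: [-0.0, 0.126, 0.992, -0.0]
contact_force: [-0.1, -0.1, 0.0]
width: 0.0002
gripper_force: 0.0
```

Request:
{"api": "drive_tool", "payload": {"deltas": [{"linear": [12,-3,0],"twist": 0,"claw": 0},{"linear": [25,-6,0],"twist": 0,"claw": 0},{"linear": [37,-9,0],"twist": 0,"claw": 0},{"linear": [50,-13,0],"twist": 0,"claw": 0},{"linear": [62,-16,2],"twist": 0,"claw": 0},{"linear": [74,-19,4],"twist": 0,"claw": 0},{"linear": [87,-22,6],"twist": 0,"claw": 0},{"linear": [99,-25,8],"twist": 0,"claw": 0},{"linear": [112,-28,10],"twist": 0,"claw": 0},{"linear": [124,-32,10],"twist": 0,"claw": 0},{"linear": [137,-35,10],"twist": 0,"claw": 0},{"linear": [149,-38,10],"twist": 0,"claw": 0}]}}

```text
clock: 2.2
position: [0.5675, 0.2129, 0.2797]
ee_rot: [0.003, 0.124, 0.992, 0.001]
contact_force: [-2.7, 0.1, 1.7]
width: -0.0001
gripper_force: 1.4
```

```bash
python3 - <<'E'
from rig import eyes,sensors
import cv2,numpy as np
cv2.imwrite("pics/b.png",np.hstack([cv2.resize(eyes.get_image(n)[:,:,::-1],(400,300)) for n in("scene","top")]))
print(sensors.get_state()["position"])
E
```

```text
[0.56774598 0.21189153 0.27632078]
```

View pics/b.png

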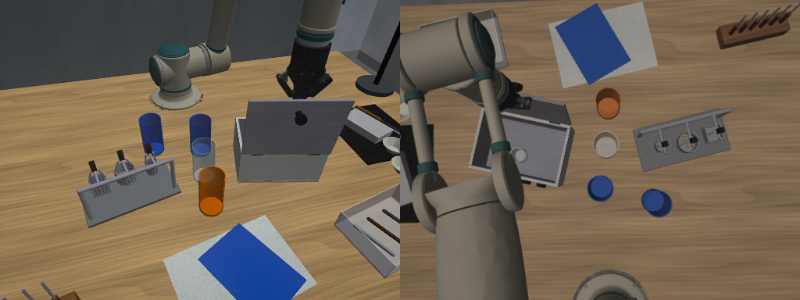

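The lid is now upright with the tank open: the tank beaker is at ~(520,156) in the right half, and the baskets are undisturbed. I'll back off and go above the large basket's grip.

Request:
{"api": "drive_tool", "payload": {"deltas": [{"linear": [-25,6,0],"twist": 0,"claw": 0},{"linear": [-60,15,10],"twist": 0,"claw": 0},{"linear": [-70,-15,22],"twist": 3,"claw": 0.2},{"linear": [-72,-50,25],"twist": 6,"claw": 0.5},{"linear": [-74,-88,25],"twist": 9,"claw": 0.5},{"linear": [-75,-126,25],"twist": 12,"claw": 0.5},{"linear": [-76,-164,25],"twist": 15,"claw": 0.5},{"linear": [-77,-202,25],"twist": 18,"claw": 0.5},{"linear": [-78,-240,25],"twist": 21,"claw": 0.5},{"linear": [-79,-278,20],"twist": 24,"claw": 0.5},{"linear": [-80,-316,10],"twist": 26.8,"claw": 0.5},{"linear": [-81,-354,0],"twist": 26.8,"claw": 0.5}]}}

```text
clock: 3.3
position: [0.484, -0.1436, 0.2755]
ee_rot: [-0.0, -0.11, 0.994, 0.0]
contact_force: [0.2, 0.3, -0.5]
width: 0.0427
gripper_force: 0.0
```

Request:
{"api": "drive_tool", "payload": {"deltas": [{"linear": [0,-30,-20],"twist": 0,"claw": 0.5},{"linear": [0,-60,-45],"twist": 0,"claw": 0.5},{"linear": [0,-88,-70],"twist": 0,"claw": 0.5},{"linear": [0,-88,-80],"twist": 0,"claw": 0.5},{"linear": [0,-88,-80],"twist": 0,"claw": 0.5},{"linear": [0,-88,-80],"twist": 0,"claw": 0.5}]}}

```text
clock: 3.8
position: [0.4839, -0.2293, 0.1953]
ee_rot: [-0.001, -0.109, 0.994, 0.001]
contact_force: [0.4, -0.1, -0.2]
width: 0.0424
gripper_force: 0.0
```

```bash
python3 - <<'E'
from h import *
from rig import sensors
s=sensors.get_state();print(s["position"],s["ee_rot"],s["width"])
im=eyes.get_image("scene")[:,:,::-1]; c=proj("scene",s["position"]);print(c,proj("scene",np.array([.4851,-.2322,.1451])))
x,y=int(c[0]),int(c[1]);cv2.imwrite("pics/g.png",cv2.convertScaleAbs(cv2.resize(np.ascontiguousarray(im[y-40:y+60,x-60:x+60]),(720,600),interpolation=cv2.INTER_CUBIC),alpha=1.6))
E
```

```text
[ 0.48390089 -0.22925544  0.19527944] [-0.00110202 -0.10910412  0.99402894  0.00124565] 0.042356689753523906
[150.53326524 179.47899964] [153.81215926 198.34558455]
```

View pics/g.png

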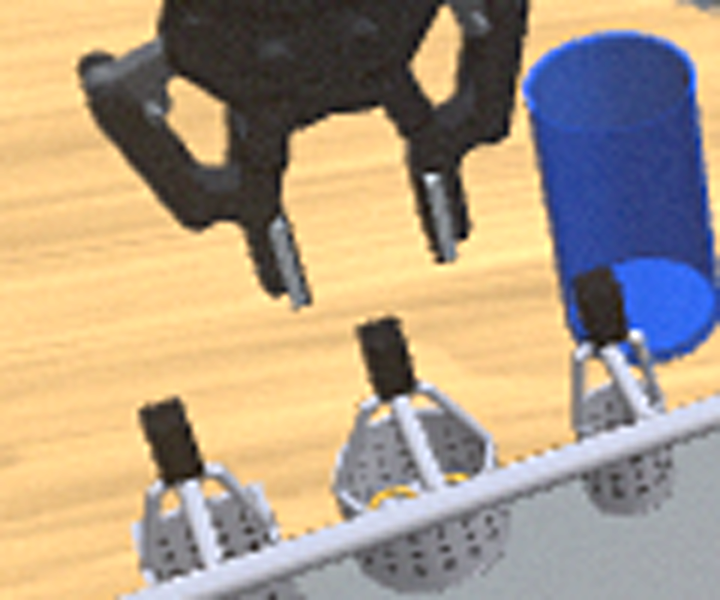

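The open fingers straddle the middle (large) basket's grip, whose block is at ~(385,355) in the crop, and the neighbours are clear. I'll go down and grip.

Request:
{"api": "drive_tool", "payload": {"deltas": [{"linear": [1,-3,-10],"twist": 0,"claw": 0.5},{"linear": [1,-3,-22],"twist": 0,"claw": 0.5},{"linear": [1,-3,-34],"twist": 0,"claw": 0.5},{"linear": [1,-3,-44],"twist": 0,"claw": 0.5},{"linear": [1,-3,-51],"twist": 0,"claw": 0.5},{"linear": [1,-3,-51],"twist": 0,"claw": 0.5},{"linear": [1,-3,-51],"twist": 0,"claw": 0.3},{"linear": [1,-3,-51],"twist": 0,"claw": 0.1},{"linear": [1,-3,-51],"twist": 0,"claw": 0},{"linear": [1,-3,-51],"twist": 0,"claw": 0},{"linear": [1,-3,-51],"twist": 0,"claw": 0},{"linear": [1,-3,-51],"twist": 0,"claw": 0}], "squeeze": 40}}

```text
clock: 4.85
position: [0.4854, -0.2319, 0.1461]
ee_rot: [0.0, -0.109, 0.994, 0.001]
contact_force: [-1.9, 5.5, 5.2]
width: 0.0132
gripper_force: 41.9
```

Request:
{"api": "drive_tool", "payload": {"deltas": [{"linear": [0,0,5],"twist": 0,"claw": 0},{"linear": [0,0,10],"twist": 0,"claw": 0},{"linear": [0,0,15],"twist": 0,"claw": 0},{"linear": [0,0,19],"twist": 0,"claw": 0},{"linear": [0,0,19],"twist": 0,"claw": 0},{"linear": [0,0,19],"twist": 0,"claw": 0},{"linear": [0,0,19],"twist": 0,"claw": 0}]}}

```text
clock: 5.43
position: [0.4853, -0.2332, 0.1642]
ee_rot: [-0.0, -0.109, 0.994, 0.0]
contact_force: [-0.6, 0.1, -1.7]
width: 0.0132
gripper_force: 40.9
```

The basket's weight is on the gripper. I'll draw it off along the stand's −x.

Request:
{"api": "drive_tool", "payload": {"deltas": [{"linear": [-6,-1,0],"twist": 0,"claw": 0},{"linear": [-14,-3,0],"twist": 0,"claw": 0},{"linear": [-23,-5,0],"twist": 0,"claw": 0},{"linear": [-32,-7,0],"twist": 0,"claw": 0},{"linear": [-41,-9,0],"twist": 0,"claw": 0},{"linear": [-50,-11,0],"twist": 0,"claw": 0},{"linear": [-59,-13,0],"twist": 0,"claw": 0},{"linear": [-68,-15,0],"twist": 0,"claw": 0},{"linear": [-77,-17,0],"twist": 0,"claw": 0},{"linear": [-85,-19,0],"twist": 0,"claw": 0},{"linear": [-90,-20,0],"twist": 0,"claw": 0},{"linear": [-90,-20,0],"twist": 0,"claw": 0}]}}

```text
clock: 6.43
position: [0.3942, -0.2531, 0.1644]
ee_rot: [-0.0, -0.109, 0.994, 0.0]
contact_force: [-0.3, 0.6, -2.0]
width: 0.0132
gripper_force: 40.8
```

Request:
{"api": "drive_tool", "payload": {"deltas": [{"linear": [0,0,15],"twist": 0,"claw": 0},{"linear": [0,0,35],"twist": 0,"claw": 0},{"linear": [0,0,55],"twist": 0,"claw": 0},{"linear": [0,0,75],"twist": 0,"claw": 0},{"linear": [0,0,92],"twist": 0,"claw": 0},{"linear": [2,12,100],"twist": 0,"claw": 0},{"linear": [5,30,100],"twist": -2,"claw": 0},{"linear": [9,53,100],"twist": -4,"claw": 0},{"linear": [13,78,100],"twist": -6,"claw": 0},{"linear": [17,105,100],"twist": -8,"claw": 0},{"linear": [21,132,100],"twist": -10,"claw": 0},{"linear": [25,158,100],"twist": -12,"claw": 0}]}}

```text
clock: 7.43
position: [0.42, -0.0926, 0.2638]
ee_rot: [-0.0, -0.004, 1.0, 0.001]
contact_force: [-0.7, -0.7, -1.6]
width: 0.0126
gripper_force: 40.9
```

Request:
{"api": "drive_tool", "payload": {"deltas": [{"linear": [4,26,0],"twist": -2,"claw": 0},{"linear": [8,52,0],"twist": -4,"claw": 0},{"linear": [12,78,0],"twist": -6,"claw": 0},{"linear": [16,104,0],"twist": -8,"claw": 0},{"linear": [20,130,0],"twist": -10,"claw": 0},{"linear": [24,156,0],"twist": -12,"claw": 0},{"linear": [28,182,0],"twist": -14.8,"claw": 0},{"linear": [32,208,0],"twist": -14.8,"claw": 0},{"linear": [36,234,0],"twist": -14.8,"claw": 0},{"linear": [39,256,0],"twist": -14.8,"claw": 0},{"linear": [42,270,0],"twist": -14.8,"claw": 0},{"linear": [42,276,0],"twist": -14.8,"claw": 0}]}}

```text
clock: 8.43
position: [0.462, 0.1838, 0.2636]
ee_rot: [-0.001, 0.123, 0.992, 0.001]
contact_force: [-0.1, -0.8, -1.6]
width: 0.0127
gripper_force: 40.8
```

```bash
python3 - <<'E'
from h import *
from rig import sensors
print(sensors.get_state()["position"])
cv2.imwrite("pics/c.png",np.hstack([cv2.resize(eyes.get_image(n)[:,:,::-1],(400,300)) for n in("scene","top")]))
E
```

```text
[0.46197022 0.18382831 0.26360399]
```

View pics/c.png

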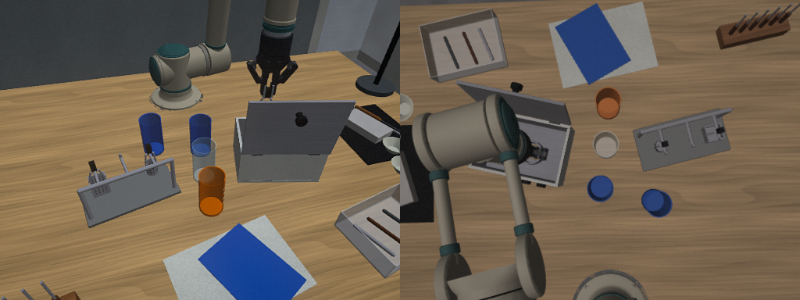

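The basket hangs level over the right part of the tank, the lid is up, and the middle hook is empty with the neighbours in place. I'll lower it.

Request:
{"api": "drive_tool", "payload": {"deltas": [{"linear": [0,-2,-10],"twist": 0,"claw": 0},{"linear": [0,-2,-25],"twist": 0,"claw": 0},{"linear": [0,-2,-42],"twist": 0,"claw": 0},{"linear": [0,-2,-60],"twist": 0,"claw": 0},{"linear": [0,-2,-78],"twist": 0,"claw": 0},{"linear": [0,-2,-95],"twist": 0,"claw": 0},{"linear": [0,-2,-112],"twist": 0,"claw": 0},{"linear": [0,-2,-128],"twist": 0,"claw": 0},{"linear": [0,-2,-142],"twist": 0,"claw": 0},{"linear": [0,-2,-152],"twist": 0,"claw": 0},{"linear": [0,-2,-155],"twist": 0,"claw": 0},{"linear": [0,-2,-155],"twist": 0,"claw": 0}]}}

```text
clock: 9.53
position: [0.4616, 0.1781, 0.1085]
ee_rot: [-0.001, 0.125, 0.992, -0.0]
contact_force: [0.3, -1.1, -0.9]
width: 0.0131
gripper_force: 40.9
```

Request:
{"api": "drive_tool", "payload": {"deltas": [{"linear": [0,0,-2],"twist": 0,"claw": 0},{"linear": [0,0,-4],"twist": 0,"claw": 0},{"linear": [0,0,-6],"twist": 0,"claw": 0},{"linear": [0,0,-7],"twist": 0,"claw": 0},{"linear": [0,0,-8],"twist": 0,"claw": 0},{"linear": [0,0,-8],"twist": 0,"claw": 0}]}}

```text
clock: 10.03
position: [0.4624, 0.179, 0.1013]
ee_rot: [0.0, 0.124, 0.992, 0.0]
contact_force: [0.5, 0.3, -0.8]
width: 0.0132
gripper_force: 40.9
```

Request:
{"api": "drive_tool", "payload": {"deltas": [{"linear": [0,0,-1],"twist": 0,"claw": 0},{"linear": [0,0,-2],"twist": 0,"claw": 0},{"linear": [0,0,-2],"twist": 0,"claw": 0},{"linear": [0,0,-2],"twist": 0,"claw": 0}]}}

```text
clock: 10.37
position: [0.4627, 0.1791, 0.0998]
ee_rot: [0.0, 0.124, 0.992, 0.0]
contact_force: [-0.8, 0.6, 2.8]
width: 0.0131
gripper_force: 41.3
```

Floor contact: the force changed from −1.6 to +2.8 N. I'll release and rise straight up.

Request:
{"api": "drive_tool", "payload": {"deltas": [{"linear": [0,0,0],"twist": 0,"claw": 0.2},{"linear": [0,0,0],"twist": 0,"claw": 0.35},{"linear": [0,0,0],"twist": 0,"claw": 0.4},{"linear": [0,0,0],"twist": 0,"claw": 0.4},{"linear": [0,0,3],"twist": 0,"claw": 0.4},{"linear": [0,0,10],"twist": 0,"claw": 0.4},{"linear": [0,0,22],"twist": 0,"claw": 0.4},{"linear": [0,0,40],"twist": 0,"claw": 0.4},{"linear": [0,0,65],"twist": 0,"claw": 0.4},{"linear": [0,0,95],"twist": 0,"claw": 0.4},{"linear": [0,0,130],"twist": 0,"claw": 0.4},{"linear": [0,0,165],"twist": 0,"claw": 0.4}]}}

```text
clock: 11.37
position: [0.4618, 0.1788, 0.2662]
ee_rot: [-0.0, 0.124, 0.992, -0.0]
contact_force: [1.2, -0.6, 0.9]
width: 0.0339
gripper_force: 0.0
```

Request:
{"api": "drive_tool", "payload": {"deltas": [{"linear": [-10,0,30],"twist": 0,"claw": 0.2},{"linear": [-20,-20,65],"twist": 0,"claw": 0},{"linear": [-20,-50,90],"twist": 0,"claw": 0},{"linear": [-15,-85,100],"twist": 0,"claw": 0},{"linear": [-5,-120,100],"twist": 0,"claw": 0},{"linear": [10,-150,100],"twist": 0,"claw": 0},{"linear": [10,-150,100],"twist": 0,"claw": 0}]}}

```text
clock: 11.95
position: [0.4745, 0.0239, 0.365]
ee_rot: [0.002, 0.127, 0.992, -0.002]
contact_force: [0.5, 0.3, -0.7]
width: -0.0
gripper_force: 0.0
```

```bash
python3 - <<'E'
from h import *
from rig import sensors
print(sensors.get_state()["position"])
t=eyes.get_image("top")[:,:,::-1];s=eyes.get_image("scene")[:,:,::-1]
cv2.imwrite("pics/d.png",np.hstack([cv2.convertScaleAbs(cv2.resize(np.ascontiguousarray(a),(400,400)),alpha=1.5) for a in(s[60:220,280:440],t[120:260,80:220])]))
E
```

```text
[0.47451177 0.02386211 0.36504725]
```

View pics/d.png

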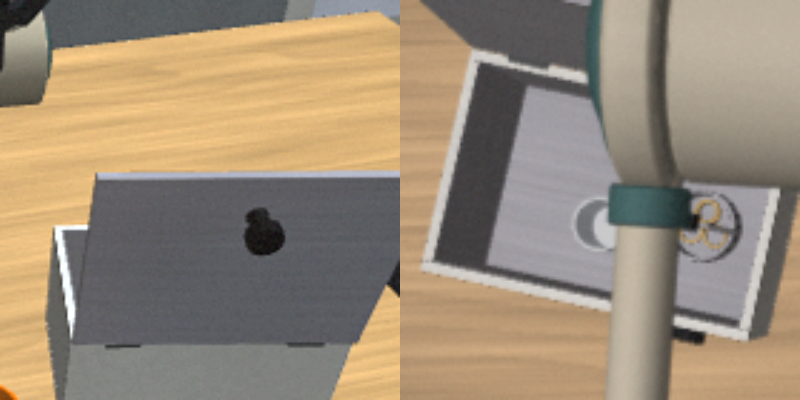

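The basket stands in the tank right of the beaker, upright with the rings in it, and the lid is upright. I'll go behind the lid and work out the closing arc.

Request:
{"api": "drive_tool", "payload": {"deltas": [{"linear": [35,0,0],"twist": 0,"claw": 0},{"linear": [70,0,0],"twist": 0,"claw": 0},{"linear": [105,5,0],"twist": 0,"claw": 0},{"linear": [135,25,0],"twist": 0,"claw": 0},{"linear": [144,60,0],"twist": 0,"claw": 0},{"linear": [144,95,0],"twist": 0,"claw": 0},{"linear": [144,113,-15],"twist": 0,"claw": 0},{"linear": [144,113,-40],"twist": 0,"claw": 0},{"linear": [144,113,-60],"twist": 0,"claw": 0},{"linear": [144,113,-60],"twist": 0,"claw": 0},{"linear": [144,113,-60],"twist": 0,"claw": 0}]}}

```text
clock: 12.97
position: [0.6152, 0.1432, 0.3037]
ee_rot: [-0.001, 0.123, 0.992, -0.0]
contact_force: [0.0, -0.3, 0.6]
width: 0.0004
gripper_force: 0.0
```

```bash
python3 - <<'E'
import numpy as np
from rig import sensors
p=sensors.get_state()["position"];print(p)
C=np.array([.4847,.2325]);X=np.array([.969,-.247]);Y=np.array([.247,.969])
for th in [1.6,1.5,1.4,1.3,1.2,1.1,1.0,.9,.8,.7,.6,.5,.4,.3,.2,.1,0,-.02]:
    x=.085-.17*np.cos(th)+.008*np.sin(th)+.011;z=.125+.17*np.sin(th)+.008*np.cos(th)+.011
    w=C+x*X-.06*Y; print(th,np.round([w[0]*1e3,w[1]*1e3,z*1e3]))
E
```

```text
[0.61520746 0.14324846 0.30368585]
1.6 [575. 147. 306.]
1.5 [559. 152. 306.]
1.4 [543. 156. 305.]
1.3 [526. 160. 302.]
1.2 [510. 164. 297.]
1.1 [495. 168. 291.]
1.0 [480. 172. 283.]
0.9 [467. 175. 274.]
0.8 [454. 178. 264.]
0.7 [442. 181. 252.]
0.6 [431. 184. 239.]
0.5 [422. 187. 225.]
0.4 [414. 189. 210.]
0.3 [408. 190. 194.]
0.2 [403. 191. 178.]
0.1 [400. 192. 161.]
0 [398. 193. 144.]
-0.02 [398. 193. 141.]
```

Request:
{"api": "drive_tool", "payload": {"deltas": [{"linear": [-20,2,1],"twist": 0,"claw": 0},{"linear": [-40,4,2],"twist": 0,"claw": 0},{"linear": [-48,6,2],"twist": 0,"claw": 0},{"linear": [-56,9,2],"twist": 0,"claw": 0},{"linear": [-64,11,2],"twist": 0,"claw": 0},{"linear": [-72,13,1],"twist": 0,"claw": 0},{"linear": [-80,15,0],"twist": 0,"claw": 0},{"linear": [-89,17,-2],"twist": 0,"claw": 0},{"linear": [-97,19,-4],"twist": 0,"claw": 0},{"linear": [-105,21,-7],"twist": 0,"claw": 0},{"linear": [-113,23,-10],"twist": 0,"claw": 0},{"linear": [-120,25,-13],"twist": 0,"claw": 0}]}}

```text
clock: 13.97
position: [0.4951, 0.1671, 0.2908]
ee_rot: [-0.001, 0.124, 0.992, -0.0]
contact_force: [0.8, -0.8, 2.5]
width: 0.0003
gripper_force: 1.0
```

Request:
{"api": "drive_tool", "payload": {"deltas": [{"linear": [-7,2,-4],"twist": 0,"claw": 0},{"linear": [-15,4,-8],"twist": 0,"claw": 0},{"linear": [-22,5,-12],"twist": 0,"claw": 0},{"linear": [-28,7,-17],"twist": 0,"claw": 0},{"linear": [-35,8,-22],"twist": 0,"claw": 0},{"linear": [-41,10,-27],"twist": 0,"claw": 0},{"linear": [-47,11,-33],"twist": 0,"claw": 0},{"linear": [-53,13,-39],"twist": 0,"claw": 0},{"linear": [-59,14,-45],"twist": 0,"claw": 0},{"linear": [-64,16,-52],"twist": 0,"claw": 0},{"linear": [-69,17,-59],"twist": 0,"claw": 0},{"linear": [-73,19,-66],"twist": 0,"claw": 0}]}}

```text
clock: 14.97
position: [0.4224, 0.1858, 0.2245]
ee_rot: [-0.0, 0.124, 0.992, -0.0]
contact_force: [0.3, -1.5, 0.5]
width: -0.0001
gripper_force: 0.6
```

Request:
{"api": "drive_tool", "payload": {"deltas": [{"linear": [-4,1,-7],"twist": 0,"claw": 0},{"linear": [-8,2,-15],"twist": 0,"claw": 0},{"linear": [-11,2,-23],"twist": 0,"claw": 0},{"linear": [-14,3,-31],"twist": 0,"claw": 0},{"linear": [-17,3,-39],"twist": 0,"claw": 0},{"linear": [-19,4,-47],"twist": 0,"claw": 0},{"linear": [-20,4,-52],"twist": 0,"claw": 0},{"linear": [-21,5,-57],"twist": 0,"claw": 0},{"linear": [-22,5,-62],"twist": 0,"claw": 0},{"linear": [-23,5,-67],"twist": 0,"claw": 0},{"linear": [-23,6,-72],"twist": 0,"claw": 0},{"linear": [-23,6,-75],"twist": 0,"claw": 0}]}}

```text
clock: 15.97
position: [0.4002, 0.1919, 0.1497]
ee_rot: [-0.0, 0.124, 0.992, -0.0]
contact_force: [-0.6, 0.2, 0.5]
width: 0.0003
gripper_force: 0.5
```

Request:
{"api": "drive_tool", "payload": {"deltas": [{"linear": [0,0,-2],"twist": 0,"claw": 0},{"linear": [0,0,-4],"twist": 0,"claw": 0},{"linear": [0,0,-6],"twist": 0,"claw": 0},{"linear": [0,0,-7],"twist": 0,"claw": 0},{"linear": [0,0,-7],"twist": 0,"claw": 0},{"linear": [0,0,-7],"twist": 0,"claw": 0}]}}

```text
clock: 16.47
position: [0.4004, 0.192, 0.1444]
ee_rot: [0.0, 0.124, 0.992, 0.0]
contact_force: [-3.0, -0.5, 8.7]
width: 0.0001
gripper_force: 4.5
```

Request:
{"api": "drive_tool", "payload": {"deltas": [{"linear": [0,0,-1],"twist": 0,"claw": 0},{"linear": [0,0,-2],"twist": 0,"claw": 0},{"linear": [0,0,-2],"twist": 0,"claw": 0}]}}

```text
clock: 16.72
position: [0.4004, 0.192, 0.1443]
ee_rot: [0.001, 0.124, 0.992, 0.0]
contact_force: [-6.4, -1.8, 23.6]
width: 0.0001
gripper_force: 11.6
```

Request:
{"api": "drive_tool", "payload": {"deltas": [{"linear": [0,0,5],"twist": 0,"claw": 0},{"linear": [0,0,20],"twist": 0,"claw": 0},{"linear": [0,0,45],"twist": 0,"claw": 0},{"linear": [0,0,75],"twist": 0,"claw": 0},{"linear": [-30,0,100],"twist": 0,"claw": 0},{"linear": [-60,0,120],"twist": 0,"claw": 0},{"linear": [-90,0,120],"twist": 0,"claw": 0},{"linear": [-110,0,120],"twist": 0,"claw": 0},{"linear": [-110,0,120],"twist": 0,"claw": 0},{"linear": [-110,0,120],"twist": 0,"claw": 0}]}}

```text
clock: 17.55
position: [0.2901, 0.192, 0.2617]
ee_rot: [0.001, 0.124, 0.992, 0.0]
contact_force: [-0.7, -0.9, -0.6]
width: 0.0001
gripper_force: 0.0
```

```bash
python3 - <<'E'
from h import *
t=eyes.get_image("top")[:,:,::-1];s=eyes.get_image("scene")[:,:,::-1]
cv2.imwrite("pics/e.png",np.hstack([cv2.resize(np.ascontiguousarray(a),(400,300)) for a in(s,t)]))
E
```

```text
(no output)
```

View pics/e.png

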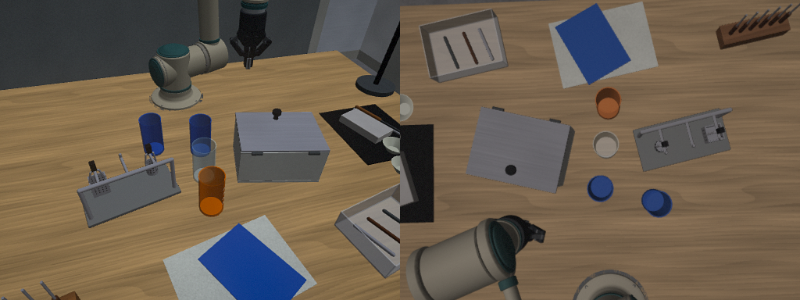

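The lid is flat shut (scene ~(280,130)). The tall beaker and both other baskets are in place, and the arm is clear.

```bash
python3 -c "
from rig import manip;print(manip.sign_off())"
```

```text
the job is handed in; nothing more can be done
None
```

The job is handed in: the large basket stands upright in the tank beside the small beaker with the lid shut, the tall beaker and the other two baskets look undisturbed, and no verdict came back.

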